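# Put the paste pot away in the keep-wet box and clip the lid down airtight

## Task

Put the small white paste pot away in the open clip-lid box so that the paste will not dry out: take the brush that lies across the box off it and lay it on the table, stand the pot upright inside the box and swing the blue lid shut. Then press the lid's front down at its left and its right mark until both front clips have snapped over its edge and it stays down flush on its own. Do not knock over or push about the painted pot on the wheel or the rinse glass.

Things in the scene. Friction and masses are not known exactly. Their poses are not given: they have to be found in the camera images.
- keep_box: white plastic box fixed to the table, 130 deep (x) x 190 wide (y) x 64 mm high to its rim, walls and floor 3 mm, open on top; origin at the centre of its underside; x points to the rear, where the lid is hinged (hinge line 71 mm behind the centre, 66 mm up). Dark sprung seal strips lie along the front wall, 32 to 75 mm left and right of the middle, up to 72 mm high
- lid (a joint): hinge of the blue lid, rad: 0.01 held flush by both clips, 0.03 by one only, 0.085 shut but resting on the clips, 1.57 upright; starts at 1.8 to 2.0, leaning back. Stands by itself near upright, falls shut below about 1.1. A 4 mm plate that reaches 142 mm from the hinge, 198 mm wide; it twists a little, so each front corner must be pressed home with about 10 to 12 N
- lid_middle (a point): middle of the lid's outer (upper) face, 71 mm from the hinge line; x points to the hinge, z out of the face (up when shut, backwards when open)
- press_left (a point): round white press mark on the lid's upper face near its front left corner, 112 mm from the hinge and 60 mm left (+y) of the middle; about 71 mm above the table when clipped down, 80 mm when resting on the clips
- press_right (a point): the same near the front right corner
- corner_left (a point): left front corner of the lid's upper face, 138 mm from the hinge, 85 mm left of the middle; 71 to 72 mm above the table when both clips hold the lid, 76 to 82 mm when its own clip does not
- corner_right (a point): right front corner of the lid's upper face, likewise
- brush: brown painting brush, 230 mm long (y), 14 mm wide and thick, lying across the box near its front on the two side rims (underside 64 mm up, above the rim by its whole thickness); origin under its middle
- paste_pot: small plain white open pot, 56 mm wide and 51 mm tall, wall about 4 mm; origin at the centre of its underside
- painted_pot: blue and white painted pot, 80 mm wide, 47 mm tall, standing on the banding wheel (top 50 mm high); origin at the centre of its underside
- glass: rinse glass, 80 mm wide, 91 mm tall, standing on the table; origin at the centre of its underside
- clip_left_nose (a point): underside of the nose of the left grey sprung clip on the box's front wall, 65 mm left of its middle, 70 mm before its centre, 72 mm up (clip 20 mm wide, top 85 mm up); it yields outward and snaps back over the lid's front edge when the lid is pressed down
- clip_right_nose (a point): the same on the right clip, 65 mm right of the middle
Mind the look-alikes: they are no part of the job. There is more than one size of the brush; the job needs the larger.

How it is judged:
By the outcome, as a careful person would: the job done as asked, in the order asked, and still so for the second after the job is handed in, with the robot touching nothing.
It also fails if it takes over 72 s, if anything falls off the work surface, if the arm or the gripper's body presses on something with over 40 N, if the wrist force passes 120 N, or if a joint passes its speed limit or range.

## Robot

A 7-joint arm with a two-finger parallel gripper is mounted at the origin on the work surface; the furniture and walls round the work are solid. World frame = base frame: x ahead of the robot, y to its left, z up, the work surface at z = 0. Lengths are in m, angles in degrees, forces in N, time in s.
With the tool pointing down it reaches from about 0.4 to 0.9 m from the base axis. Payload 5.6 kg.
Tool frame: the origin (TCP) lies between the finger pads; the fingertips stand 17 mm ahead of it and the grasp point (between the pads) lies 2 mm behind it; z points along the fingers, y is the line along which they close (so a half turn about z gives the same grasp; the last joint's range is limited). The gripper opens to 92 mm and grips with 3 to 60 N. Pads are 20 mm wide; open, the fingers measure 128 mm over their backs; the gripper's body (75 mm by 189 mm) begins 69 mm behind the grasp point.
Start: joints at [-67.609, 26.786, -0.665, 91.828, 0.344, 61.387, -3.226], TCP at [0.273, 0.59, 0.232] pointing down, gripper open.
Joint ranges: [-144.91, 144.91], [-17.63, 115.5], [-89.93, 88.59], [15.96, 139.68], [-74.01, 254.01], [8.47, 105.57], [-167.45, 167.45]. Speed limits (degrees/s): [147.25, 147.25, 180, 180, 180, 180, 180].

## Interface

Orientations are given as a 3x3 rotation matrix whose columns are the frame's x, y, z axes.
In Python, from workcell import r, viewer gives the robot as it stands.
- The arm moves only by the tool send_rows, never from a script. Its argument "motion" is a list of rows, each an object with "offset": the shift along the tool's x, y, z each as a share of 600 mm, from -1 to 1, a list of three; "rot": the turn, a rotation vector about the tool's x, y, z each as a share of pi rad, from -1 to 1, a list of three; "gripper": the opening, from 0 (shut) to 1 (fully open). In form: [{"offset": [dx, dy, dz], "rot": [wx, wy, wz], "gripper": gripper}, ...]. A call has 1 to 5 rows; each row shifts and turns the commanded pose from where the row before left it, along the tool's axes as they then stand; what a row does not reach is not made up. A row lasts 1/8 s, in which the tool goes at most 62.5 mm and 10.7 degrees, less where a joint would pass 70% of its speed; a pose out of reach is approached as far as the arm can. A call with a number of a shift or a turn outside -1 to 1 is refused whole. A call with a gripper value outside its range is refused whole. The fingers move at their own pace and stop on an object; "force" is the grip in N (left out, the last holds). Time passes only in rows, so rows that do not move let the fingers close. It gives the time, the measured TCP pose, the force, the opening and the grip force at its end, in the units of the state.
- r.state(): the state, without advancing time (a new reading comes with each control period).
- viewer.capture(name): name is "side" or "top" or "wrist"; returns a dict with "pixels" (400x640x3 uint8, blue, green, red), "camera_matrix" (3x3 intrinsics, pixels), "extrinsics" (4x4, takes a point from world to camera coordinates). Camera axes: x right, y down, z forward; pixel columns grow to the right and rows downward; lengths in m; the calibration is good to about 2 mm. A picture is of the moment at which its call begins. There is no depth.
- r.job_done(): hands the job in; it is judged then, once.
Trained networks look in the newest picture that a camera, given by its name, has taken for a name from the list of things; names that differ only in an ending like _2 or _b are one class to them, and where a whole thing is asked for, a point or a joint stands for the part that bears it (a point fixed in the world has none). Each returns a list of dicts, best first, with "conf" (0 to 1); they miss things now and then, are a little off and sometimes report something else, mostly with a low value. They report only what shows in the picture. A call takes as long as a camera call. They do not tell look-alikes from the thing itself.
- viewer.outline_of(camera, thing): "region" (400x640 bool, what is visible of it) and "at" ([column, row] in pixels, amid what is visible of it).
- viewer.pinpoint(camera, thing): "at" ([column, row] in pixels: a listed point, or the origin of a listed thing).
The state is a dict: "clock": time; "joint_pos": joint angles; "qvel": joint speeds; "effort": joint torques, N m; "eef_pos": TCP position; "tool_rot": TCP orientation; "contact_force": force on the tool from outside, world axes, zero at the start; "moment": the same for the moment, N m; "gripper_width": opening from 0.0 (shut) to 1.0 (fully open); "grasp_force": force on a finger pad.
Only numpy, scipy, OpenCV 4.12 (cv2) and the standard library are available. Lean on these libraries where they do the work, as an engineer would, in place of code of your own. Each camera call takes 0.05 s, during which the arm holds its last target. There are 200 camera calls.

## Working session

There is one attempt and no reset: what is moved stays moved. The work goes in short steps, Python scripts to look and compute and a tool call to move; the robot and the scene stay as the last step left them, time stands still between calls to the robot, and variables do not carry over. Pictures are saved under pics/ and viewed, at most 10 in all, crops included, and the job is handed in when it is done.

Besides the shell and the picture viewer there is one more tool, called after "Emit:" as name(argument=value, ...) on one line, values as JSON. send_rows: Moves the arm, as the interface text tells. Shift numbers are shares of 600 mm and turn numbers shares of pi rad, none past 1 either way. Its arguments: {"type":"object","properties":{"motion":{"type":"array"},"force":{"type":"number"}},"required":["motion"]}

```bash
mkdir -p pics; ls; python3 - <<'E'
from workcell import r, viewer
import cv2,numpy as np
s=r.state(); print({k:np.round(v,3).tolist() for k,v in s.items()})
for c in ["side","top"]:
    d=viewer.capture(c); cv2.imwrite(f"pics/{c}0.png",d["pixels"])
    E=d["extrinsics"]; print(c,np.round(-E[:3,:3].T@E[:3,3],3),np.round(E[:3,:3],2).tolist(),np.round(d["camera_matrix"],0).tolist())
    for t in ["keep_box","lid_middle","brush","paste_pot","painted_pot","glass","clip_left_nose","clip_right_nose","press_left","press_right","corner_left","corner_right"]:
        print(c,t,[(np.round(x["at"],1).tolist(),round(x["conf"],2)) for x in viewer.pinpoint(c,t)])
E
```

```text
pics
{'clock': 0.0, 'joint_pos': [-67.608, 26.835, -0.664, 91.883, 0.345, 61.389, -3.226], 'qvel': [-0.058, 0.075, -0.027, -0.045, 0.044, 0.118, 0.035], 'effort': [-0.001, -52.058, -0.013, -24.375, -0.057, 0.018, 0.0], 'eef_pos': [0.273, 0.589, 0.231], 'tool_rot': [[-0.907, 0.42, -0.001], [0.42, 0.907, -0.002], [-0.0, -0.002, -1.0]], 'contact_force': [-0.411, -0.352, 0.787], 'moment': [0.037, 0.061, -0.012], 'grasp_force': 0.0, 'gripper_width': 1.0}
side [-0.024  0.789  0.473] [[-0.87, -0.5, -0.02], [-0.2, 0.38, -0.91], [0.46, -0.78, -0.42]] [[426.0, 0.0, 327.0], [0.0, 426.0, 198.0], [0.0, 0.0, 1.0]]
side keep_box [([263.6, 243.8], 0.94)]
side lid_middle []
side brush [([333.5, 284.6], 0.63), ([274.9, 216.3], 0.5)]
side paste_pot [([281.9, 205.7], 0.67)]
side painted_pot [([363.9, 195.5], 0.7)]
side glass [([365.7, 179.6], 0.9)]
side clip_left_nose [([285.4, 228.8], 0.59), ([367.3, 180.8], 0.4)]
side clip_right_nose [([294.4, 202.7], 0.64)]
side press_left [([192.2, 178.0], 0.75)]
side press_right []
side corner_left []
side corner_right [([205.8, 146.8], 0.63)]
top [0.231 0.022 1.026] [[0.07, -1.0, -0.01], [-0.98, -0.07, -0.2], [0.2, 0.02, -0.98]] [[364.0, 0.0, 328.0], [0.0, 364.0, 204.0], [0.0, 0.0, 1.0]]
top keep_box [([278.1, 183.6], 0.55)]
top lid_middle [([259.0, 135.6], 0.96), ([277.4, 183.1], 0.54)]
top brush [([281.9, 187.8], 0.78), ([257.1, 252.5], 0.41), ([423.5, 208.3], 0.24)]
top paste_pot [([341.2, 164.4], 0.77)]
top painted_pot [([286.4, 107.4], 0.66), ([362.1, 230.1], 0.63)]
top glass [([422.7, 208.6], 0.56)]
top clip_left_nose [([261.0, 203.2], 0.41)]
top clip_right_nose [([257.8, 135.1], 0.48), ([306.7, 190.6], 0.42)]
top press_left [([233.8, 135.4], 0.92), ([308.4, 193.2], 0.33)]
top press_right [([282.5, 116.9], 0.8)]
top corner_left [([222.6, 133.5], 0.71), ([278.4, 116.7], 0.27)]
top corner_right [([286.6, 109.1], 0.69)]
```

View pics/side0.png

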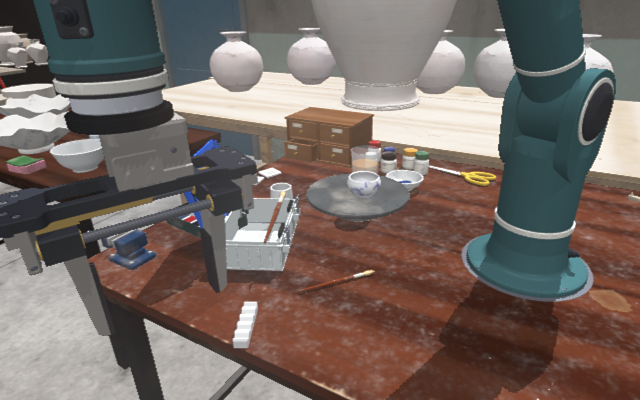

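View pics/top0.png

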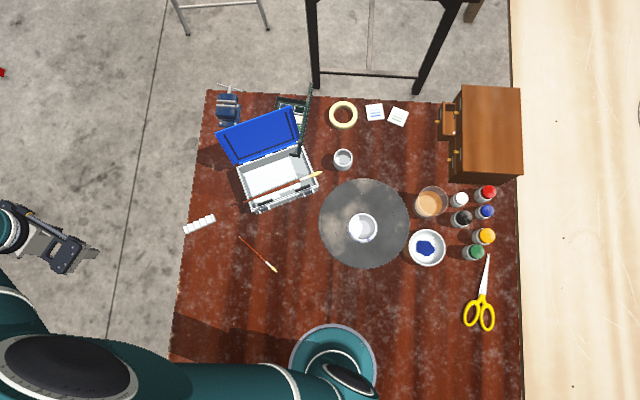

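The side view shows the box at (263,235) and the pot behind it at (281,190). In the top view the box is at (277,183) with its lid at (259,135), and the brush across it runs from (250,200) to (322,175). The pot is at (342,159), the wheel at (363,222) and the glass at (430,202). The small look-alike brush on the table is at (257,252).

```bash
cat > h.py <<'E'
from workcell import r, viewer
import cv2, numpy as np
from scipy.optimize import least_squares
from scipy.spatial.transform import Rotation as R
def cap(c): return viewer.capture(c)
def proj(d,p):
    E=d["extrinsics"]; q=E[:3,:3]@np.asarray(p)+E[:3,3]; q=d["camera_matrix"]@q; return q[:2]/q[2]
def plane(d,uv,z):
    E=d["extrinsics"]; Rm=E[:3,:3]; c=-Rm.T@E[:3,3]
    v=Rm.T@np.linalg.solve(d["camera_matrix"],[uv[0],uv[1],1]); return c+v*(z-c[2])/v[2]
def lidpt(a,dist,y,up=0.004):  # box frame; a angle
    return np.array([.071-dist*np.cos(a)+0*up, y, .066+dist*np.sin(a)])
def b2w(x,y,yaw,p):
    c,s=np.cos(yaw),np.sin(yaw); return np.array([x+c*p[0]-s*p[1],y+s*p[0]+c*p[1],p[2]])
def delta(dw,rot=None):
    """world shift (m) -> tool offset shares"""
    T=np.array(r.state()["tool_rot"]) if rot is None else rot
    return np.round(T.T@np.asarray(dw)/.6,4)
E
python3 - <<'E'
from h import *
t=cap("top"); s=cap("side")
obs=[(t,(277.8,183.4),(0,0,0)),(s,(263.6,243.8),(0,0,0)),(t,(261,203.2),'cl'),(s,(285.4,228.8),'cl'),(s,(294.4,202.7),'cr'),(t,(306.7,190.6),'cr'),
(t,(259,135.6),(.071,0)),(t,(233.8,135.4),(.112,.06)),(t,(282.5,116.9),(.112,-.06)),(t,(222.6,133.5),(.138,.085)),(t,(286.6,109.1),(.138,-.085)),(s,(192.2,178),(.112,.06)),(s,(205.8,146.8),(.138,-.085))]
def f(v):
    o=[]
    for d,uv,p in obs:
        if p=='cl': q=(-.07,.065,.072)
        elif p=='cr': q=(-.07,-.065,.072)
        elif len(p)==2: q=lidpt(v[3],*p)
        else: q=p
        o+=list(proj(d,b2w(*v[:3],q))-uv)
    return o
p0=plane(t,(277.8,183.4),0)
S=least_squares(f,[p0[0],p0[1],.3,1.9],loss='soft_l1'); print("box",np.round(S.x,3),np.round(np.reshape(f(S.x),(-1,2)),1).tolist())
# rim corners check from image
for c,d in (("top",t),("side",s)):
  for n,z in (("brush",.071),("paste_pot",.0),("paste_pot",.051),("painted_pot",.05),("glass",0)):
    for o in viewer.outline_of(c,n)[:3]:
        m=o["region"]; ys,xs=np.nonzero(m); (cx,cy),wh,a=cv2.minAreaRect(np.c_[xs,ys].astype(np.float32))
        ln=cv2.boxPoints(((cx,cy),wh,a)); 
        print(c,n,z,round(o["conf"],2),np.round([cx,cy,*wh,a],1),"world",np.round(plane(d,(cx,cy),z),3)[:2], [np.round(plane(d,q,z)[:2],3).tolist() for q in ln] if n=="brush" else "")
    print(' pin',[np.round(plane(d,q["at"],0.064 if n=="brush" else (0.05 if n=="painted_pot" else 0)),3)[:2].tolist() for q in viewer.pinpoint(c,n)])
E
```

```text
box [0.498 0.187 0.436 1.841] [[1.7, -1.7], [-3.3, 0.2], [0.7, 3.6], [-0.1, 1.6], [1.2, -1.7], [0.6, -0.9], [1.9, 1.4], [-0.1, -0.1], [-3.4, 2.1], [-2.3, -1.2], [-0.2, -0.5], [-0.8, 1.0], [5.9, -4.8]]
top brush 0.071 0.83 [282.9 185.2   4.4  77.6  69.6] world [0.47  0.166] [[0.432, 0.262], [0.521, 0.073], [0.509, 0.068], [0.421, 0.257]]
top brush 0.071 0.56 [270.3 265.8   8.5   2.1  45. ] world [0.254 0.178] [[0.259, 0.189], [0.263, 0.185], [0.249, 0.168], [0.245, 0.172]]
 pin [[0.457, 0.172], [0.281, 0.211]]
top paste_pot 0.0 0.55 [342.5 159.5  21.   19.   90. ] world [0.578 0.008] 
 pin [[0.566, 0.009], [0.425, 0.229]]
top paste_pot 0.051 0.55 [342.5 159.5  21.   19.   90. ] world [0.56  0.009] 
 pin [[0.566, 0.009], [0.425, 0.229]]
top painted_pot 0.05 0.78 [361.5 227.   30.   29.   90. ] world [ 0.374 -0.054] 
 pin [[0.368, -0.058]]
top glass 0 0.69 [430.5 202.   30.   33.   90. ] world [ 0.467 -0.251] 
top glass 0 0.51 [267.5 160.8  91.8  81.7  70. ] world [0.559 0.229] 
 pin [[0.453, -0.228], [0.634, 0.259]]
side brush 0.071 0.65 [274.4 216.2   6.1  53.1  20.9] world [0.462 0.177] [[0.426, 0.264], [0.526, 0.064], [0.507, 0.068], [0.412, 0.266]]
side brush 0.071 0.52 [336.5 281.    5.1  77.6  74.7] world [0.244 0.31 ] [[0.286, 0.355], [0.208, 0.251], [0.2, 0.263], [0.278, 0.364]]
 pin [[0.467, 0.171], [0.24, 0.315]]
side paste_pot 0.0 0.56 [281.  190.5  15.   20.   90. ] world [ 0.622 -0.062] 
 pin [[0.485, 0.117], [0.56, 0.021]]
side paste_pot 0.051 0.56 [281.  190.5  15.   20.   90. ] world [0.552 0.03 ] 
 pin [[0.485, 0.117], [0.56, 0.021]]
side painted_pot 0.05 0.81 [364.  184.5  27.   32.   90. ] world [ 0.39  -0.097] 
side painted_pot 0.05 0.66 [274.9 215.7   4.4  50.7  19.7] world [0.488 0.143] 
 pin [[0.36, -0.026]]
side glass 0 0.86 [365. 159.  28.  28.  90.] world [ 0.525 -0.39 ] 
 pin [[0.442, -0.231]]
```

```bash
cat >> h.py <<'E'
def down(yaw_y, tilt=None):
    """tool pointing down with tool y at world angle yaw_y (rad)"""
    y=np.array([np.cos(yaw_y),np.sin(yaw_y),0]); z=np.array([0,0,-1.]); return np.c_[np.cross(y,z),y,z]
def plan(p1,R1,p0=None,R0=None,step=.055,ang=9.5):
    """print rows from the present (or given) pose to p1,R1"""
    s=r.state(); p0=np.array(s["eef_pos"]) if p0 is None else np.asarray(p0); R0=np.array(s["tool_rot"]) if R0 is None else R0
    rv=R.from_matrix(R0.T@R1).as_rotvec(); D=np.asarray(p1)-p0
    n=max(1,int(np.ceil(max(np.linalg.norm(D)/step,np.degrees(np.linalg.norm(rv))/ang))))
    T=R0
    for i in range(n):
        print(i+1,n,"off",np.round(T.T@(D/n)/.6,4).tolist(),"rot",np.round(rv/n/np.pi,4).tolist())
        T=T@R.from_rotvec(rv/n).as_matrix()
E
python3 - <<'E'
from h import *
plan([.445,.17,.25],down(.436))
t=cap("top")
for q in [(240,237),(276,271),(364,223),(364,178),(364,267)]: print(q,np.round(plane(t,q,.0 if q[0]<300 else .05),3))
E
```

```text
1 9 off [-0.0615, -0.0572, -0.0034] rot [0.0, 0.0, 0.0248]
2 9 off [-0.0658, -0.0522, -0.0034] rot [0.0, 0.0, 0.0248]
3 9 off [-0.0697, -0.0469, -0.0034] rot [0.0, 0.0, 0.0248]
4 9 off [-0.0731, -0.0414, -0.0034] rot [0.0, 0.0, 0.0248]
5 9 off [-0.0761, -0.0356, -0.0034] rot [0.0, 0.0, 0.0248]
6 9 off [-0.0786, -0.0295, -0.0034] rot [0.0, 0.0, 0.0248]
7 9 off [-0.0807, -0.0233, -0.0034] rot [0.0, 0.0, 0.0248]
8 9 off [-0.0823, -0.017, -0.0034] rot [0.0, 0.0, 0.0248]
9 9 off [-0.0833, -0.0105, -0.0034] rot [0.0, 0.0, 0.0248]
(240, 237) [0.33  0.283 0.   ]
(276, 271) [0.243 0.173 0.   ]
(364, 223) [ 0.385 -0.06   0.05 ]
(364, 178) [ 0.511 -0.054  0.05 ]
(364, 267) [ 0.268 -0.065  0.05 ]
```

Emit:
send_rows(motion=[{"offset": [-0.0615,-0.0572,-0.003],"rot": [0,0,0.025],"gripper": 0.6},{"offset": [-0.066,-0.052,-0.003],"rot": [0,0,0.025],"gripper": 0.3},{"offset": [-0.07,-0.047,-0.003],"rot": [0,0,0.025],"gripper": 0.3},{"offset": [-0.073,-0.041,-0.003],"rot": [0,0,0.025],"gripper": 0.3},{"offset": [-0.076,-0.036,-0.003],"rot": [0,0,0.025],"gripper": 0.3}])

```text
clock: 3.08
eef_pos: [0.3691, 0.3549, 0.2409]
tool_rot: [[-0.676, 0.737, 0.001], [0.737, 0.676, 0.001], [0.0, 0.001, -1.0]]
contact_force: [1.0, -0.1, 0.7]
gripper_width: 0.477
grasp_force: 0.0
```

Emit:
send_rows(motion=[{"offset": [-0.079,-0.0295,-0.003],"rot": [0,0,0.025],"gripper": 0.3},{"offset": [-0.081,-0.023,-0.003],"rot": [0,0,0.025],"gripper": 0.3},{"offset": [-0.082,-0.017,-0.003],"rot": [0,0,0.025],"gripper": 0.3},{"offset": [-0.083,-0.0105,-0.003],"rot": [0,0,0.024],"gripper": 0.3},{"offset": [0,0,0],"rot": [0,0,0],"gripper": 0.3}])

```text
clock: 3.7
eef_pos: [0.4457, 0.166, 0.2484]
tool_rot: [[-0.413, 0.911, 0.001], [0.911, 0.413, -0.0], [-0.001, 0.001, -1.0]]
contact_force: [-0.1, 0.5, -0.3]
gripper_width: 0.3
grasp_force: 0.0
```

```bash
python3 - <<'E'
from h import *
s=r.state(); print(s["clock"],s["eef_pos"],s["gripper_width"])
w=cap("wrist"); cv2.imwrite("pics/w1.png",w["pixels"]); t=cap("top")
E=w["extrinsics"]; print(np.round(-E[:3,:3].T@E[:3,3],3))
B=(.498,.187,.436)
for nm,p in dict(cl=(-.07,.065,.072),cr=(-.07,-.065,.072),fl=(-.065,.095,.064),fr=(-.065,-.095,.064),rl=(.065,.095,.064),rr=(.065,-.095,.064)).items(): print(nm,np.round(proj(w,b2w(*B,p))))
for n,z in (("brush",.064),("paste_pot",0),("clip_left_nose",.072),("clip_right_nose",.072),("keep_box",0)):
    for c,d in (("wrist",w),("top",t)):
        print(c,n,[(np.round(q["at"]).tolist(),round(q["conf"],2),np.round(plane(d,q["at"],z),3)[:2].tolist()) for q in viewer.pinpoint(c,n)])
for o in viewer.outline_of("wrist","brush")[:2]:
    ys,xs=np.nonzero(o["region"]); rc=cv2.minAreaRect(np.c_[xs,ys].astype(np.float32)); print(o["conf"],rc,[np.round(plane(w,q,.071)[:2],3).tolist() for q in cv2.boxPoints(rc)])
E
```

```text
3.7 [0.44567782 0.16602227 0.24835894] 0.29971237150182595
[0.415 0.234 0.402]
cl [310. 129.]
cr [312. 235.]
fl [314. 102.]
fr [317. 254.]
rl [428. 101.]
rr [415. 253.]
wrist brush [([337.0, 191.0], 0.71, [0.467, 0.162]), ([232.0, 82.0], 0.68, [0.307, 0.227])]
top brush [([306.0, 188.0], 0.69, [0.469, 0.104]), ([281.0, 189.0], 0.59, [0.462, 0.171])]
wrist paste_pot [([352.0, 293.0], 0.56, [0.572, 0.002])]
top paste_pot [([340.0, 163.0], 0.81, [0.566, 0.014])]
wrist clip_left_nose [([310.0, 130.0], 0.72, [0.408, 0.216])]
top clip_left_nose []
wrist clip_right_nose [([314.0, 237.0], 0.64, [0.465, 0.098])]
top clip_right_nose [([305.0, 192.0], 0.48, [0.454, 0.104])]
wrist keep_box [([359.0, 174.0], 0.65, [0.495, 0.185])]
top keep_box [([279.0, 181.0], 0.79, [0.499, 0.189])]
0.84 ((339.2304382324219, 181.99819946289062), (184.025634765625, 9.445024490356445), 89.5523910522461) [[0.414, 0.266], [0.423, 0.27], [0.523, 0.065], [0.512, 0.06]]
0.73 ((232.7488555908203, 80.42112731933594), (5.791687488555908, 107.53754425048828), 59.4207763671875) [[0.269, 0.183], [0.343, 0.277], [0.347, 0.274], [0.274, 0.179]]
```

View pics/w1.png

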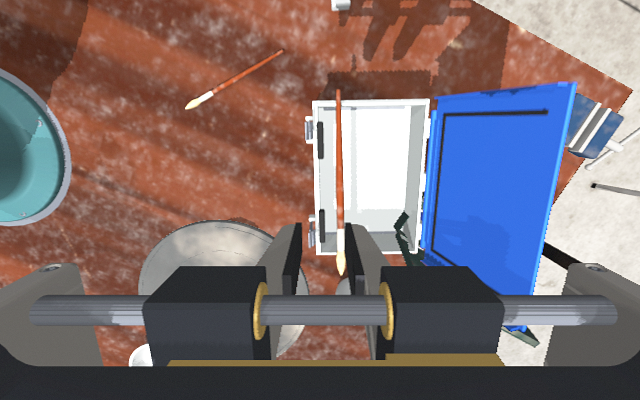

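Wrist view: the box matches the fit, with rim corners at (315,101), (428,101), (415,253) and (317,254). The brush is at (339,182). Something dark green overlaps the rear right corner near (405,235), so I'll check it.

```bash
python3 - <<'E'
import cv2,numpy as np
a=cv2.imread("pics/top0.png")[70:220,210:370]; b=cv2.imread("pics/w1.png")[190:350,360:560]; c=cv2.imread("pics/side0.png")[120:280,180:340]
f=lambda i:cv2.resize(i,(400,300),interpolation=cv2.INTER_CUBIC)
cv2.imwrite("pics/z.png",np.vstack([np.hstack([f(a),f(b)]),np.hstack([f(c),f(c)*0])]))
E
```

```text
(no output)
```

View pics/z.png

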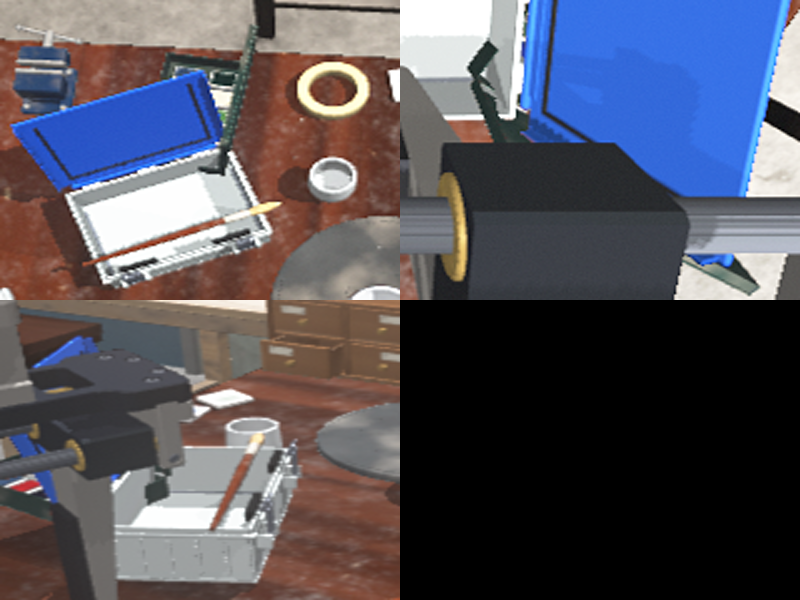

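```bash
python3 - <<'E'
from h import *
t=cap("top"); s=cap("side"); w=cap("wrist")
def tri(a):
    f=lambda p:np.concatenate([proj(d,p)-np.array(u) for d,u in a]); S=least_squares(f,[.55,.15,.15]); return np.round(S.x,3),np.round(S.fun,1)
# hanging end: lower tip in crops
print(tri([(t,(210+215*.4,70+172*.5)),(w,(360+482*.5,190+75*160/300))]))
print(tri([(t,(210+215*.4,70+172*.5)),(s,(180+157*.4,120+(490-300)*160/300))]))
print(tri([(w,(360+482*.5,190+60*160/300)),(s,(180+157*.4,120+(490-300)*160/300))]))
print(tri([(t,(210+252*.4,70+30*.5)),(w,(360+750*.5,190+290*160/300))]))
cv2.imwrite("pics/s2.png",cv2.resize(s["pixels"][100:300,100:340],(800,600)))
E
```

```text
(array([0.545, 0.241, 0.284]), array([-56.8, -30.7,  -9.2,   7.2]))
(array([0.577, 0.146, 0.015]), array([-0.5, -0.9,  0.7,  0.2]))
(array([0.652, 0.251, 0.163]), array([-30. ,  -2.6, -69.6, -50.7]))
(array([0.719, 0.213, 0.249]), array([-47.5, -21.4,  -9.3,   8.7]))
```

View pics/s2.png

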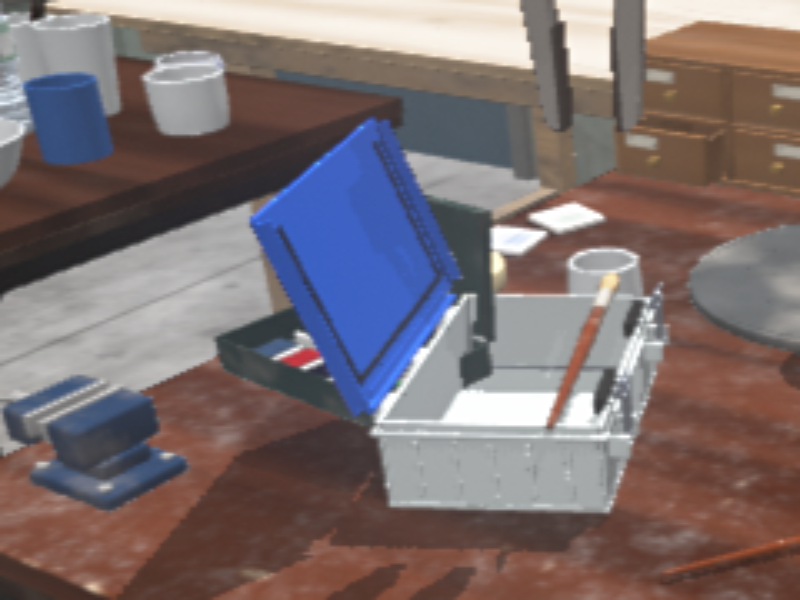

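The view shows an open green tin standing behind the box, with its lid plate at the box's rear right corner (crop (475,360)). I'll keep clear of that corner. Now the brush.

```bash
python3 - <<'E'
from h import *
plan([.468,.166,.083],down(.443),step=.035)
E
```

```text
1 5 off [-0.0044, 0.0067, 0.0549] rot [0.0, 0.0, -0.0006]
2 5 off [-0.0044, 0.0067, 0.0549] rot [0.0, 0.0, -0.0006]
3 5 off [-0.0044, 0.0067, 0.0549] rot [0.0, 0.0, -0.0006]
4 5 off [-0.0045, 0.0066, 0.0549] rot [0.0, 0.0, -0.0006]
5 5 off [-0.0045, 0.0066, 0.0549] rot [0.0, 0.0, -0.0006]
```

Emit:
send_rows(motion=[{"offset": [-0.0075,0.011,0.055],"rot": [0,0,-0.001],"gripper": 0.35},{"offset": [-0.0075,0.011,0.055],"rot": [0,0,-0.001],"gripper": 0.35},{"offset": [-0.0075,0.011,0.055],"rot": [0,0,-0.001],"gripper": 0.35},{"offset": [0,0,0.055],"rot": [0,0,0],"gripper": 0.35},{"offset": [0,0,0.055],"rot": [0,0,0],"gripper": 0.35}])

```text
clock: 5.12
eef_pos: [0.4682, 0.1658, 0.0818]
tool_rot: [[-0.428, 0.904, 0.0], [0.904, 0.428, 0.0], [-0.0, 0.0, -1.0]]
contact_force: [0.5, 0.5, 0.8]
gripper_width: 0.347
grasp_force: 0.0
```

Emit:
send_rows(motion=[{"offset": [0,0,0],"rot": [0,0,0],"gripper": 0.05},{"offset": [0,0,0],"rot": [0,0,0],"gripper": 0.05},{"offset": [0,0,0],"rot": [0,0,0],"gripper": 0.05},{"offset": [0,0,0],"rot": [0,0,0],"gripper": 0.05}], force=15)

```text
clock: 5.62
eef_pos: [0.4682, 0.1659, 0.0835]
tool_rot: [[-0.428, 0.904, 0.001], [0.904, 0.428, 0.001], [0.0, 0.001, -1.0]]
contact_force: [-0.0, -0.4, -0.3]
gripper_width: 0.144
grasp_force: 15.0
```

```bash
python3 - <<'E'
from h import *
s=r.state();p=s["eef_pos"]; print(p)
q=p+[0,0,.06]; plan(q,s["tool_rot"]); plan([.365,.19,.075],down(0.0),p0=q,step=.03)
E
```

```text
[0.46819252 0.16592994 0.08352253]
1 2 off [0.0, 0.0001, -0.05] rot [0.0, 0.0, 0.0]
2 2 off [0.0, 0.0001, -0.05] rot [0.0, 0.0, 0.0]
1 5 off [0.022, -0.0277, 0.0228] rot [0.0001, -0.0, 0.0282]
2 5 off [0.0195, -0.0295, 0.0228] rot [0.0001, -0.0, 0.0282]
3 5 off [0.0168, -0.0311, 0.0228] rot [0.0001, -0.0, 0.0282]
4 5 off [0.014, -0.0325, 0.0228] rot [0.0001, -0.0, 0.0282]
5 5 off [0.011, -0.0336, 0.0228] rot [0.0001, -0.0, 0.0282]
```

Emit:
send_rows(motion=[{"offset": [0,0,-0.05],"rot": [0,0,0],"gripper": 0.05},{"offset": [0,0,-0.05],"rot": [0,0,0],"gripper": 0.05},{"offset": [0.022,-0.028,0.01],"rot": [0,0,0.028],"gripper": 0.05},{"offset": [0.0195,-0.0295,0.01],"rot": [0,0,0.028],"gripper": 0.05},{"offset": [0.017,-0.031,0.02],"rot": [0,0,0.028],"gripper": 0.05}])

```text
clock: 6.25
eef_pos: [0.4056, 0.1807, 0.1194]
tool_rot: [[-0.175, 0.985, 0.002], [0.985, 0.175, 0.001], [0.001, 0.002, -1.0]]
contact_force: [0.8, 0.5, -0.5]
gripper_width: 0.144
grasp_force: 15.0
```

Emit:
send_rows(motion=[{"offset": [0.014,-0.0325,0.02],"rot": [0,0,0.028],"gripper": 0.05},{"offset": [0.011,-0.0335,0.03],"rot": [0,0,0.028],"gripper": 0.05},{"offset": [0,0,0.035],"rot": [0,0,0],"gripper": 0.05},{"offset": [0,0,0.035],"rot": [0,0,0],"gripper": 0.05},{"offset": [0,0,0],"rot": [0,0,0],"gripper": 0.05}])

```text
clock: 6.88
eef_pos: [0.3638, 0.1894, 0.0462]
tool_rot: [[-0.003, 1.0, -0.002], [1.0, 0.003, -0.001], [-0.001, -0.002, -1.0]]
contact_force: [0.3, -0.2, 0.4]
gripper_width: 0.141
grasp_force: 15.0
```

Emit:
send_rows(motion=[{"offset": [0,0,0.025],"rot": [0,0,0],"gripper": 0.05},{"offset": [0,0,0.013],"rot": [0,0,0],"gripper": 0.05},{"offset": [0,0,0],"rot": [0,0,0],"gripper": 0.05},{"offset": [0,0,0],"rot": [0,0,0],"gripper": 0.35},{"offset": [0,0,0],"rot": [0,0,0],"gripper": 0.35}])

```text
clock: 7.5
eef_pos: [0.3647, 0.1899, 0.0243]
tool_rot: [[-0.003, 1.0, 0.001], [1.0, 0.003, 0.0], [0.0, 0.001, -1.0]]
contact_force: [-0.1, -1.0, 0.5]
gripper_width: 0.334
grasp_force: 0.0
```

Emit:
send_rows(motion=[{"offset": [0,0,0],"rot": [0,0,0],"gripper": 0.35},{"offset": [0,0,-0.08],"rot": [0,0,0],"gripper": 0.35},{"offset": [0,0,-0.08],"rot": [0,0,0],"gripper": 0.5},{"offset": [0,0,-0.08],"rot": [0,0,0],"gripper": 1},{"offset": [0,0,-0.08],"rot": [0,0,0],"gripper": 1}])

```text
clock: 8.12
eef_pos: [0.3642, 0.1896, 0.2177]
tool_rot: [[-0.003, 1.0, 0.0], [1.0, 0.003, 0.0], [0.0, 0.0, -1.0]]
contact_force: [0.1, 0.6, 0.6]
gripper_width: 0.656
grasp_force: 0.0
```

```bash
python3 - <<'E'
from h import *
w=cap("wrist");t=cap("top");s=cap("side")
for c,d in (("wrist",w),("top",t),("side",s)):
    for o in viewer.outline_of(c,"paste_pot"):
        ys,xs=np.nonzero(o["region"]); rc=cv2.minAreaRect(np.c_[xs,ys].astype(np.float32)); print(c,"pot",round(o["conf"],2),np.round(rc[0]),np.round(rc[1]),np.round(plane(d,rc[0],.035),3))
    print([np.round(plane(d,q["at"],0)[:2],3).tolist()+[round(q["conf"],2)] for q in viewer.pinpoint(c,"paste_pot")])
    print("brush",[np.round(plane(d,q["at"],0)[:2],3).tolist() for q in viewer.pinpoint(c,"brush")])
# fit pot: project model silhouette vs mask centroid in top+side
plan([.566,.010,.15],down(.436+np.pi/2)); 
plan([.566,.010,.15],down(.436-np.pi/2)); print(r.state()["joint_pos"])
E
```

```text
[]
brush [[0.287, 0.231], [0.365, 0.188]]
top pot 0.57 [342. 160.] [21. 18.] [0.566 0.01  0.035]
[[0.563, 0.009, 0.81], [0.634, 0.338, 0.56], [0.463, -0.238, 0.35], [0.357, 0.196, 0.32]]
brush [[0.358, 0.199], [0.631, 0.344]]
side pot 0.71 [209. 187.] [84. 52.] [0.754 0.068 0.035]
[[0.564, 0.018, 0.71]]
brush [[0.356, 0.202], [0.285, 0.234], [0.573, 0.014], [0.979, -0.173]]
1 13 off [-0.0231, 0.0258, 0.0084] rot [-0.0001, -0.0, -0.0491]
2 13 off [-0.0268, 0.022, 0.0084] rot [-0.0001, -0.0, -0.0491]
3 13 off [-0.0298, 0.0176, 0.0084] rot [-0.0001, -0.0, -0.0491]
4 13 off [-0.0322, 0.0128, 0.0084] rot [-0.0001, -0.0, -0.0491]
5 13 off [-0.0337, 0.0077, 0.0084] rot [-0.0001, -0.0, -0.0491]
6 13 off [-0.0345, 0.0024, 0.0084] rot [-0.0001, -0.0, -0.0491]
7 13 off [-0.0345, -0.0029, 0.0084] rot [-0.0001, -0.0, -0.0491]
8 13 off [-0.0336, -0.0082, 0.0084] rot [-0.0001, -0.0, -0.0491]
9 13 off [-0.032, -0.0132, 0.0084] rot [-0.0001, -0.0, -0.0491]
10 13 off [-0.0296, -0.018, 0.0084] rot [-0.0001, -0.0, -0.0491]
11 13 off [-0.0265, -0.0223, 0.0084] rot [-0.0001, -0.0, -0.0491]
12 13 off [-0.0227, -0.0261, 0.0084] rot [-0.0001, -0.0, -0.0491]
13 13 off [-0.0185, -0.0293, 0.0084] rot [-0.0001, -0.0, -0.0491]
1 7 off [-0.0428, 0.0479, 0.0155] rot [-0.0, 0.0001, 0.0517]
2 7 off [-0.0345, 0.0542, 0.0155] rot [-0.0, 0.0001, 0.0517]
3 7 off [-0.0253, 0.0591, 0.0155] rot [-0.0, 0.0001, 0.0517]
4 7 off [-0.0154, 0.0624, 0.0155] rot [-0.0, 0.0001, 0.0517]
5 7 off [-0.0051, 0.0641, 0.0155] rot [-0.0, 0.0001, 0.0517]
6 7 off [0.0053, 0.0641, 0.0155] rot [-0.0, 0.0001, 0.0517]
7 7 off [0.0156, 0.0624, 0.0155] rot [-0.0, 0.0001, 0.0517]
[-56.02696544   3.78162421  25.14674894 125.61324128  -2.02148373
  51.07464227 -29.5072397 ]
```

Emit:
send_rows(motion=[{"offset": [-0.043,0.048,0.0155],"rot": [0,0,0.0517],"gripper": 1},{"offset": [-0.0345,0.054,0.0155],"rot": [0,0,0.0517],"gripper": 1},{"offset": [-0.025,0.059,0.0155],"rot": [0,0,0.0517],"gripper": 1},{"offset": [-0.0155,0.0625,0.0155],"rot": [0,0,0.0517],"gripper": 1},{"offset": [-0.005,0.064,0.0155],"rot": [0,0,0.0517],"gripper": 1}])

```text
clock: 9.35
eef_pos: [0.5094, 0.061, 0.1688]
tool_rot: [[0.727, 0.686, -0.0], [0.686, -0.727, -0.0], [-0.001, -0.0, -1.0]]
contact_force: [0.9, 1.3, 0.3]
gripper_width: 1.002
grasp_force: 0.0
```

Emit:
send_rows(motion=[{"offset": [0.005,0.064,0.0155],"rot": [0,0,0.0517],"gripper": 1},{"offset": [0.0155,0.0625,0.0155],"rot": [0,0,0.0517],"gripper": 1},{"offset": [0,0,0],"rot": [0,0,0],"gripper": 1},{"offset": [0,0,0],"rot": [0,0,0],"gripper": 1}])

```text
clock: 9.85
eef_pos: [0.5653, 0.0108, 0.1503]
tool_rot: [[0.905, 0.424, -0.002], [0.424, -0.905, 0.0], [-0.002, -0.001, -1.0]]
contact_force: [-0.1, -0.1, 0.2]
gripper_width: 0.998
grasp_force: 0.0
```

```bash
python3 - <<'E'
from h import *
s=r.state(); print(s["eef_pos"],s["joint_pos"])
for c in ("wrist","top","side"):
    d=cap(c)
    if c=="wrist": cv2.imwrite("pics/w3.png",d["pixels"])
    for o in viewer.outline_of(c,"paste_pot"):
        ys,xs=np.nonzero(o["region"]); rc=cv2.minAreaRect(np.c_[xs,ys].astype(np.float32)); print(c,"pot",round(o["conf"],2),np.round(rc[0]),np.round(rc[1]),np.round(plane(d,rc[0],.035),3))
    print([np.round(plane(d,q["at"],0)[:2],3).tolist()+[round(q["conf"],2)] for q in viewer.pinpoint(c,"paste_pot")])
plan([.565,.011,.036],down(.436-np.pi/2),step=.03)
E
```

```text
[0.56531766 0.01083927 0.15028911] [-35.24447147  28.29515702  39.93487249 109.80396807 -23.30177615
  50.2788985  -48.31800627]
wrist pot 0.85 [328. 194.] [61. 55.] [0.57  0.008 0.035]
[[0.57, 0.007, 0.79]]
top pot 0.78 [342. 160.] [22. 18.] [0.564 0.01  0.035]
[[0.558, 0.007, 0.54]]
side pot 0.81 [282. 190.] [15. 21.] [0.573 0.    0.035]
[[0.559, 0.018, 0.54]]
1 4 off [-0.0004, -0.0003, 0.048] rot [-0.0, -0.0, 0.0001]
2 4 off [-0.0004, -0.0003, 0.048] rot [-0.0, -0.0, 0.0001]
3 4 off [-0.0004, -0.0003, 0.048] rot [-0.0, -0.0, 0.0001]
4 4 off [-0.0003, -0.0003, 0.048] rot [-0.0, -0.0, 0.0001]
```

View pics/w3.png

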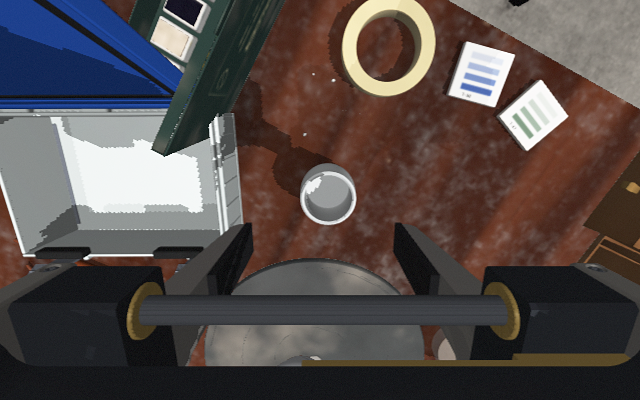

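The pot is clear, at (328,194) between the open fingers. The green tin's lid overlaps the box's rear right corner at (185,130). Going down to grasp.

Emit:
send_rows(motion=[{"offset": [0.002,0.003,0.05],"rot": [0,0,0],"gripper": 1},{"offset": [0.002,0.003,0.05],"rot": [0,0,0],"gripper": 1},{"offset": [0,0,0.05],"rot": [0,0,0],"gripper": 1},{"offset": [0,0,0.04],"rot": [0,0,0],"gripper": 1},{"offset": [0,0,0],"rot": [0,0,0],"gripper": 0.7}], force=10)

```text
clock: 10.92
eef_pos: [0.5685, 0.0081, 0.0355]
tool_rot: [[0.906, 0.423, -0.003], [0.423, -0.906, -0.0], [-0.003, -0.001, -1.0]]
contact_force: [0.2, -0.1, 0.0]
gripper_width: 0.915
grasp_force: 0.0
```

Emit:
send_rows(motion=[{"offset": [0,0,0],"rot": [0,0,0],"gripper": 0.4},{"offset": [0,0,0],"rot": [0,0,0],"gripper": 0.4},{"offset": [0,0,0],"rot": [0,0,0],"gripper": 0.4},{"offset": [0,0,0],"rot": [0,0,0],"gripper": 0.4}], force=10)

```text
clock: 11.42
eef_pos: [0.5704, 0.0082, 0.0378]
tool_rot: [[0.906, 0.423, 0.002], [0.423, -0.906, 0.0], [0.002, 0.0, -1.0]]
contact_force: [-0.5, 0.0, 3.8]
gripper_width: 0.587
grasp_force: 10.1
```

```bash
python3 - <<'E'
from h import *
s=r.state(); p=s["eef_pos"]; B=(.498,.187,.436)
q=p+[0,0,.10]; g=b2w(*B,(-.005,.015,q[2])); print(p,q,g); plan(q,s["tool_rot"],step=.06); plan(g,s["tool_rot"],p0=q,step=.05)
E
```

```text
[0.57040074 0.00822359 0.03775688] [0.57040074 0.00822359 0.13775688] [0.487133   0.19848514 0.13775688]
1 2 off [0.0001, 0.0, -0.0833] rot [0.0, 0.0, 0.0]
2 2 off [0.0001, 0.0, -0.0833] rot [0.0, 0.0, 0.0]
1 5 off [0.0017, -0.0692, -0.0] rot [0.0, 0.0, 0.0]
2 5 off [0.0017, -0.0692, -0.0] rot [0.0, 0.0, 0.0]
3 5 off [0.0017, -0.0692, -0.0] rot [0.0, 0.0, 0.0]
4 5 off [0.0017, -0.0692, -0.0] rot [0.0, 0.0, 0.0]
5 5 off [0.0017, -0.0692, -0.0] rot [0.0, 0.0, 0.0]
```

Emit:
send_rows(motion=[{"offset": [0,0,-0.06],"rot": [0,0,0],"gripper": 0.4},{"offset": [0,0,-0.083],"rot": [0,0,0],"gripper": 0.4},{"offset": [0,0,-0.03],"rot": [0,0,0],"gripper": 0.4},{"offset": [0.002,-0.05,0],"rot": [0,0,0],"gripper": 0.4},{"offset": [0.002,-0.069,0],"rot": [0,0,0],"gripper": 0.4}])

```text
clock: 12.05
eef_pos: [0.5411, 0.0737, 0.1403]
tool_rot: [[0.907, 0.421, -0.0], [0.421, -0.907, -0.0], [-0.0, 0.0, -1.0]]
contact_force: [-0.3, 0.6, -2.8]
gripper_width: 0.591
grasp_force: 10.0
```

Emit:
send_rows(motion=[{"offset": [0.002,-0.069,0],"rot": [0,0,0],"gripper": 0.4},{"offset": [0.002,-0.069,0],"rot": [0,0,0],"gripper": 0.4},{"offset": [0,-0.06,0],"rot": [0,0,0],"gripper": 0.4},{"offset": [0,-0.029,0],"rot": [0,0,0],"gripper": 0.4},{"offset": [0,0,0],"rot": [0,0,0],"gripper": 0.4}])

```text
clock: 12.68
eef_pos: [0.4858, 0.1988, 0.1402]
tool_rot: [[0.905, 0.425, -0.001], [0.425, -0.905, -0.001], [-0.001, 0.0, -1.0]]
contact_force: [0.2, -0.3, -1.6]
gripper_width: 0.587
grasp_force: 10.0
```

```bash
python3 - <<'E'
from h import *
s=r.state(); p=s["eef_pos"]; B=(.498,.187,.436); print(p,s["gripper_width"])
w=cap("wrist"); cv2.imwrite("pics/w4.png",w["pixels"])
g=b2w(*B,(-.005,.015,.043)); plan(g,down(.436-np.pi/2),step=.03)
E
```

```text
[0.4857607  0.19881736 0.14022773] 0.587426915306437
1 4 off [0.0004, -0.0003, 0.0406] rot [0.0001, 0.0, 0.0]
2 4 off [0.0004, -0.0003, 0.0406] rot [0.0001, 0.0, 0.0]
3 4 off [0.0004, -0.0003, 0.0406] rot [0.0001, 0.0, 0.0]
4 4 off [0.0004, -0.0003, 0.0406] rot [0.0001, 0.0, 0.0]
```

View pics/w4.png

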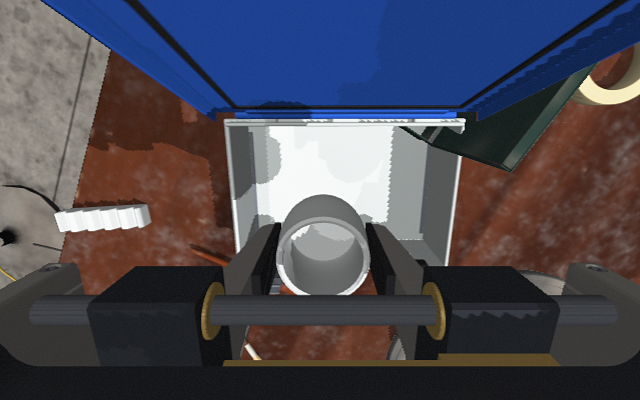

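The pot is held upright over the box floor, centred at (323,255). Lowering it.

Emit:
send_rows(motion=[{"offset": [0,0,0.05],"rot": [0,0,0],"gripper": 0.4},{"offset": [0,0,0.05],"rot": [0,0,0],"gripper": 0.4},{"offset": [0,0,0.04],"rot": [0,0,0],"gripper": 0.4},{"offset": [0,0,0.015],"rot": [0,0,0],"gripper": 0.4},{"offset": [0,0,0.007],"rot": [0,0,0],"gripper": 0.4}])

```text
clock: 13.35
eef_pos: [0.487, 0.1971, 0.0435]
tool_rot: [[0.907, 0.421, 0.0], [0.421, -0.907, -0.001], [0.0, 0.001, -1.0]]
contact_force: [-0.8, 0.1, -1.4]
gripper_width: 0.589
grasp_force: 10.0
```

Emit:
send_rows(motion=[{"offset": [0,0,0],"rot": [0,0,0],"gripper": 0.4},{"offset": [0,0,0],"rot": [0,0,0],"gripper": 0.75},{"offset": [0,0,0],"rot": [0,0,0],"gripper": 0.85},{"offset": [0,0,0],"rot": [0,0,0],"gripper": 0.85},{"offset": [0,0,0],"rot": [0,0,0],"gripper": 0.85}])

```text
clock: 13.98
eef_pos: [0.4864, 0.1984, 0.0437]
tool_rot: [[0.906, 0.423, 0.0], [0.423, -0.906, 0.0], [0.0, -0.0, -1.0]]
contact_force: [-0.8, -0.4, -0.2]
gripper_width: 0.851
grasp_force: 0.0
```

Emit:
send_rows(motion=[{"offset": [0,0,-0.05],"rot": [0,0,0],"gripper": 0.85},{"offset": [0,0,-0.08],"rot": [0,0,0],"gripper": 0.85},{"offset": [0,0,-0.08],"rot": [0,0,0],"gripper": 0.5},{"offset": [0,0,-0.08],"rot": [0,0,0],"gripper": 0},{"offset": [-0.06,0,-0.06],"rot": [0,0,0],"gripper": 0}])

```text
clock: 14.6
eef_pos: [0.4552, 0.1836, 0.2556]
tool_rot: [[0.906, 0.423, 0.003], [0.423, -0.906, 0.0], [0.003, 0.001, -1.0]]
contact_force: [-0.9, 0.3, 1.1]
gripper_width: 0.546
grasp_force: 0.0
```

```bash
python3 - <<'E'
from h import *
s=r.state(); p=s["eef_pos"]; B=(.498,.187,.436); print(p,s["gripper_width"],s["joint_pos"])
w=cap("wrist"); t=cap("top"); cv2.imwrite("pics/w5.png",w["pixels"])
obs=[]
for c,d in (("wrist",w),("top",t)):
    print(c,[(np.round(q["at"]).tolist(),round(q["conf"],2),np.round(plane(d,q["at"],.003),3).tolist()) for q in viewer.pinpoint(c,"paste_pot")])
    for n,a in (("lid_middle",(.071,0)),("press_left",(.112,.06)),("press_right",(.112,-.06)),("corner_left",(.138,.085)),("corner_right",(.138,-.085))):
        for q in viewer.pinpoint(c,n)[:1]:
            if q["conf"]>.6: obs.append((d,np.array(q["at"]),a))
f=lambda v:np.concatenate([proj(d,b2w(*B,lidpt(v[0],*a)))-u for d,u,a in obs])
S=least_squares(f,[1.85],loss='soft_l1'); print("lid",S.x,np.round(f(S.x)).tolist())
for a in (.142,.1): print(b2w(*B,lidpt(S.x[0],a,0)))
E
```

```text
[0.4551823  0.18362206 0.25564149] 0.5456084605433428 [-67.26485385  11.09976122  47.32922722 114.58419857  -9.52869837
  58.01040876 -80.38628213]
wrist [([322.0, 151.0], 0.72, [0.483, 0.197, 0.003])]
top [([361.0, 230.0], 0.64, [0.373, -0.056, 0.003]), ([273.0, 186.0], 0.56, [0.482, 0.204, 0.003])]
lid [1.89723387] [-3.0, 2.0, -1.0, 1.0, -2.0, 1.0, -342.0, -290.0, 2.0, -2.0, -0.0, -3.0]
[0.60363316 0.23621482 0.20050108]
[0.59142496 0.23052698 0.16071907]
```

Emit:
send_rows(motion=[{"offset": [0,0,-0.09],"rot": [0,0,0],"gripper": 0},{"offset": [0.085,0,0],"rot": [0,0,0],"gripper": 0},{"offset": [0.085,0,0],"rot": [0,0,0],"gripper": 0},{"offset": [0.085,0,0],"rot": [0,0,0],"gripper": 0},{"offset": [0.087,0,0],"rot": [0,0,0],"gripper": 0}])

```text
clock: 15.92
eef_pos: [0.641, 0.271, 0.3069]
tool_rot: [[0.906, 0.424, -0.0], [0.424, -0.906, -0.0], [-0.0, -0.0, -1.0]]
contact_force: [0.5, -0.0, 0.4]
gripper_width: 0.004
grasp_force: 0.0
```

Emit:
send_rows(motion=[{"offset": [0,0,0],"rot": [0,0,0],"gripper": 0},{"offset": [0,0,0],"rot": [0,0,0],"gripper": 0}])

```text
clock: 16.18
eef_pos: [0.6393, 0.269, 0.3068]
tool_rot: [[0.907, 0.422, -0.001], [0.422, -0.907, -0.001], [-0.002, 0.001, -1.0]]
contact_force: [0.7, -0.5, 0.4]
gripper_width: 0.002
grasp_force: 0.0
```

```bash
python3 - <<'E'
from h import *
s=r.state(); p=s["eef_pos"]; d=p-[.498,.187,0]; c,q=np.cos(.436),np.sin(.436)
print(p,"box",c*d[0]+q*d[1],-q*d[0]+c*d[1]); w=cap("wrist"); cv2.imwrite("pics/w6.png",w["pixels"])
E
```

```text
[0.63934539 0.26896521 0.30683131] box 0.16273757340774395 0.014604647220821138
```

View pics/w6.png

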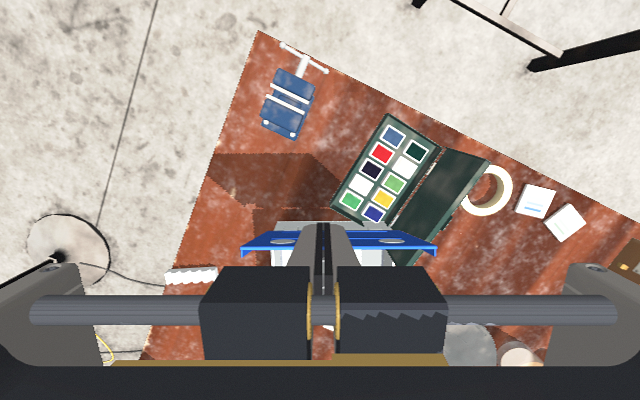

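The fingers are behind the lid, with its top edge at row 240. The paint tin is to the right and clear of the path. Descending, then pushing the lid forward.

Emit:
send_rows(motion=[{"offset": [0,0,0.07],"rot": [0,0,0],"gripper": 0},{"offset": [0,0,0.07],"rot": [0,0,0],"gripper": 0},{"offset": [0,0,0.062],"rot": [0,0,0],"gripper": 0},{"offset": [-0.03,0,0],"rot": [0,0,0],"gripper": 0},{"offset": [-0.03,0,0],"rot": [0,0,0],"gripper": 0}])

```text
clock: 16.85
eef_pos: [0.6056, 0.254, 0.1868]
tool_rot: [[0.906, 0.423, -0.0], [0.423, -0.906, 0.001], [0.0, -0.001, -1.0]]
contact_force: [1.1, 0.4, 0.1]
gripper_width: 0.011
grasp_force: 0.0
```

Emit:
send_rows(motion=[{"offset": [-0.025,0,0],"rot": [0,0,0],"gripper": 0},{"offset": [-0.025,0,0],"rot": [0,0,0],"gripper": 0},{"offset": [-0.025,0,0],"rot": [0,0,0],"gripper": 0},{"offset": [-0.025,0,0],"rot": [0,0,0],"gripper": 0},{"offset": [-0.025,0,0],"rot": [0,0,0],"gripper": 0}])

```text
clock: 17.48
eef_pos: [0.538, 0.2227, 0.1873]
tool_rot: [[0.906, 0.423, 0.001], [0.423, -0.906, 0.002], [0.002, -0.002, -1.0]]
contact_force: [0.5, 0.5, 0.4]
gripper_width: 0.009
grasp_force: 0.2
```

Emit:
send_rows(motion=[{"offset": [-0.025,0,0],"rot": [0,0,0],"gripper": 0},{"offset": [-0.025,0,0],"rot": [0,0,0],"gripper": 0},{"offset": [-0.015,0,0],"rot": [0,0,0],"gripper": 0},{"offset": [0,0,0],"rot": [0,0,0],"gripper": 0},{"offset": [0,0,0],"rot": [0,0,0],"gripper": 0}])

```text
clock: 18.1
eef_pos: [0.5041, 0.2067, 0.1864]
tool_rot: [[0.906, 0.423, 0.001], [0.423, -0.906, 0.0], [0.0, 0.0, -1.0]]
contact_force: [0.3, -0.1, 0.7]
gripper_width: 0.006
grasp_force: 0.0
```

```bash
cat > lid.py <<'E'
from h import *
B=(.498,.187,.436)
def report():
    s=r.state(); p=s["eef_pos"]; d=p-[.498,.187,0]; c,q=np.cos(.436),np.sin(.436)
    print(p,"box",c*d[0]+q*d[1],-q*d[0]+c*d[1],s["contact_force"])
    obs=[]
    for cam in ("wrist","top","side"):
        d=cap(cam)
        for n,a in (("lid_middle",(.071,0)),("press_left",(.112,.06)),("press_right",(.112,-.06)),("corner_left",(.138,.085)),("corner_right",(.138,-.085))):
            for q in viewer.pinpoint(cam,n)[:1]:
                if q["conf"]>.5: obs.append((d,np.array(q["at"]),a,cam+n))
    f=lambda v:np.concatenate([proj(d,b2w(*B,lidpt(v[0],*a)))-u for d,u,a,_ in obs])
    S=min((least_squares(f,[x],loss='soft_l1') for x in (.1,.6,1,1.5)),key=lambda s:s.cost)
    print("lid",S.x); 
    for o,e in zip(obs,np.round(f(S.x)).reshape(-1,2)): print(o[3],e)
report()
E
python3 lid.py
```

```text
[0.5040631  0.20665525 0.18637154] box 0.01379663405580052 0.01525591569670581 [ 0.26986361 -0.08875528  0.69715566]
lid [0.71766434]
wristlid_middle [-1. 10.]
wristpress_left [ 4. 11.]
wristpress_right [-13.  11.]
wristcorner_left [9. 7.]
wristcorner_right [-20.   9.]
toplid_middle [-1.  4.]
toppress_left [-26.  -2.]
toppress_right [-2.  1.]
topcorner_left [-1. -1.]
topcorner_right [-1.  0.]
sidelid_middle [-2. -3.]
sidepress_left [-3. -5.]
sidepress_right [-6. -7.]
sidecorner_right [ -8. -10.]
```

```bash
python3 lid.py
```

```text
[0.50372186 0.20640541 0.18631846] box 0.013381802793308539 0.015173561784983233 [ 0.07615314 -0.20637238  0.22148764]
lid [0.16204681]
wristlid_middle [-3. -0.]
wristpress_left [ 1. -1.]
wristpress_right [-9. -3.]
wristcorner_right [-12.  -6.]
toplid_middle [ 3. -1.]
toppress_left [ 1. -2.]
toppress_right [-3. -2.]
topcorner_left [-6. -5.]
topcorner_right [ 4. -0.]
sidelid_middle [ 1. -1.]
sidepress_left [1. 1.]
sidepress_right [-0. -5.]
sidecorner_left [-2. -4.]
sidecorner_right [ 0. -2.]
```

Emit:
send_rows(motion=[{"offset": [-0.045,-0.037,0.03],"rot": [0,0,0],"gripper": 0},{"offset": [-0.045,-0.037,0.03],"rot": [0,0,0],"gripper": 0},{"offset": [0,0,0.04],"rot": [0,0,0],"gripper": 0},{"offset": [0,0,0.02],"rot": [0,0,0],"gripper": 0},{"offset": [0,0,0],"rot": [0,0,0],"gripper": 0}])

```text
clock: 20.52
eef_pos: [0.4362, 0.2233, 0.1139]
tool_rot: [[0.907, 0.422, -0.0], [0.422, -0.907, -0.001], [-0.001, 0.001, -1.0]]
contact_force: [-0.3, -0.6, 0.2]
gripper_width: 0.003
grasp_force: 0.0
```

```bash
python3 - <<'E'
from h import *
s=r.state(); p=s["eef_pos"]; B=(.498,.187,.436); d=p-[.498,.187,0]; c,q=np.cos(.436),np.sin(.436)
print(p,"box",c*d[0]+q*d[1],-q*d[0]+c*d[1])
for cam in ("wrist","top","side"):
    d=cap(cam)
    if cam=="wrist": cv2.imwrite("pics/w7.png",d["pixels"])
    for n in ("press_left","press_right","corner_left","corner_right","lid_middle"):
        for o in viewer.pinpoint(cam,n)[:1]:
            v=plane(d,o["at"],.08)-[.498,.187,0]; print(cam,n,round(o["conf"],2),np.round(o["at"]),"box",np.round([c*v[0]+q*v[1],-q*v[0]+c*v[1]],3))
E
```

```text
[0.43622098 0.22325871 0.11391948] box -0.040686804679381045 0.05895697671874932
wrist press_left 0.6 [323. 227.] box [-0.04   0.058]
wrist press_right 0.8 [496. 224.] box [-0.038 -0.064]
wrist corner_left 0.86 [290. 259.] box [-0.066  0.083]
wrist corner_right 0.8 [527. 260.] box [-0.067 -0.092]
wrist lid_middle 0.89 [414. 167.] box [ 0.002 -0.002]
top press_left 0.82 [257. 197.] box [-0.043  0.066]
top press_right 0.87 [303. 179.] box [-0.04  -0.063]
top corner_left 0.66 [257. 209.] box [-0.072  0.078]
top corner_right 0.73 [313. 188.] box [-0.072 -0.081]
top lid_middle 0.69 [277. 172.] box [ 0.005 -0.005]
side press_left 0.7 [270. 224.] box [-0.038  0.054]
side press_right 0.89 [282. 199.] box [-0.041 -0.056]
side corner_left 0.96 [281. 232.] box [-0.065  0.084]
side corner_right 0.66 [294. 196.] box [-0.066 -0.071]
side lid_middle 0.6 [256. 214.] box [-0.002  0.015]
```

View pics/w7.png

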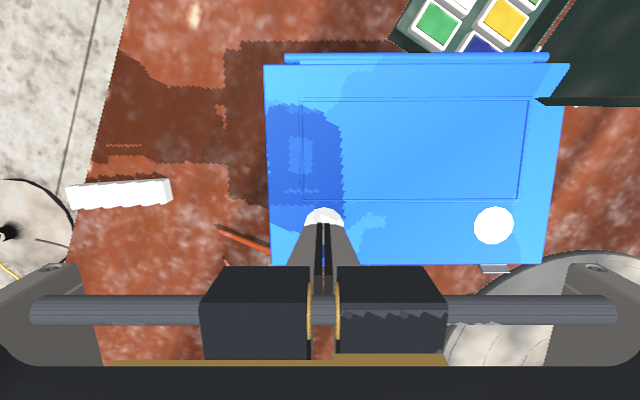

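The lid is down on the clips and the fingers are over the left mark at (323,217). The right mark is at (493,225). Pressing left.

Emit:
send_rows(motion=[{"offset": [0,0,0.012],"rot": [0,0,0],"gripper": 0},{"offset": [0,0,0.012],"rot": [0,0,0],"gripper": 0},{"offset": [0,0,0.008],"rot": [0,0,0],"gripper": 0},{"offset": [0,0,0.008],"rot": [0,0,0],"gripper": 0}])

```text
clock: 21.92
eef_pos: [0.4357, 0.2241, 0.0902]
tool_rot: [[0.906, 0.423, -0.001], [0.423, -0.906, 0.001], [-0.001, -0.001, -1.0]]
contact_force: [-3.0, -0.1, 9.6]
gripper_width: 0.005
grasp_force: 4.7
```

Emit:
send_rows(motion=[{"offset": [0,0,0.004],"rot": [0,0,0],"gripper": 0},{"offset": [0,0,0],"rot": [0,0,0],"gripper": 0}])

```text
clock: 22.18
eef_pos: [0.4356, 0.224, 0.088]
tool_rot: [[0.906, 0.423, -0.002], [0.423, -0.906, 0.001], [-0.001, -0.001, -1.0]]
contact_force: [-3.4, 0.5, 8.6]
gripper_width: 0.006
grasp_force: 4.4
```

Emit:
send_rows(motion=[{"offset": [0,0,0.003],"rot": [0,0,0],"gripper": 0},{"offset": [0,0,0.003],"rot": [0,0,0],"gripper": 0}])

```text
clock: 22.42
eef_pos: [0.4358, 0.224, 0.0865]
tool_rot: [[0.906, 0.423, -0.003], [0.423, -0.906, 0.003], [-0.002, -0.004, -1.0]]
contact_force: [-13.2, -3.9, 48.6]
gripper_width: 0.007
grasp_force: 24.4
```

Emit:
send_rows(motion=[{"offset": [0,0,0.003],"rot": [0,0,0],"gripper": 0},{"offset": [0,0,0],"rot": [0,0,0],"gripper": 0}])

```text
clock: 22.68
eef_pos: [0.4358, 0.2241, 0.0863]
tool_rot: [[0.906, 0.422, -0.004], [0.422, -0.906, 0.005], [-0.002, -0.006, -1.0]]
contact_force: [-15.3, -6.1, 56.4]
gripper_width: 0.008
grasp_force: 28.1
```

Emit:
send_rows(motion=[{"offset": [0,0,-0.015],"rot": [0,0,0],"gripper": 0},{"offset": [0,0,-0.03],"rot": [0,0,0],"gripper": 0},{"offset": [0,0.067,0],"rot": [0,0,0],"gripper": 0},{"offset": [0,0.067,0],"rot": [0,0,0],"gripper": 0},{"offset": [0,0.065,0],"rot": [0,0,0],"gripper": 0}])

```text
clock: 23.3
eef_pos: [0.4871, 0.1146, 0.1099]
tool_rot: [[0.906, 0.424, 0.0], [0.424, -0.906, -0.0], [0.0, 0.0, -1.0]]
contact_force: [1.1, -0.1, -0.8]
gripper_width: 0.005
grasp_force: 0.0
```

Emit:
send_rows(motion=[{"offset": [0,0,0.012],"rot": [0,0,0],"gripper": 0},{"offset": [0,0,0.012],"rot": [0,0,0],"gripper": 0},{"offset": [0,0,0.009],"rot": [0,0,0],"gripper": 0},{"offset": [0,0,0],"rot": [0,0,0],"gripper": 0}])

```text
clock: 23.8
eef_pos: [0.486, 0.1164, 0.0892]
tool_rot: [[0.906, 0.424, -0.001], [0.424, -0.906, -0.0], [-0.001, -0.0, -1.0]]
contact_force: [-0.3, -0.6, -0.1]
gripper_width: 0.003
grasp_force: 0.0
```

Emit:
send_rows(motion=[{"offset": [0,0,0.004],"rot": [0,0,0],"gripper": 0},{"offset": [0,0,0.003],"rot": [0,0,0],"gripper": 0}])

```text
clock: 24.05
eef_pos: [0.4863, 0.1163, 0.0869]
tool_rot: [[0.906, 0.424, -0.001], [0.424, -0.906, 0.002], [-0.0, -0.003, -1.0]]
contact_force: [-9.2, -1.4, 32.4]
gripper_width: 0.003
grasp_force: 16.8
```

Emit:
send_rows(motion=[{"offset": [0,0,0.003],"rot": [0,0,0],"gripper": 0},{"offset": [0,0,0],"rot": [0,0,0],"gripper": 0}])

```text
clock: 24.3
eef_pos: [0.4864, 0.1163, 0.0868]
tool_rot: [[0.906, 0.423, -0.002], [0.423, -0.906, 0.004], [0.0, -0.005, -1.0]]
contact_force: [-11.8, -1.7, 40.1]
gripper_width: 0.006
grasp_force: 20.3
```

Emit:
send_rows(motion=[{"offset": [0,0,-0.015],"rot": [0,0,0],"gripper": 0},{"offset": [0,0,-0.03],"rot": [0,0,0],"gripper": 0},{"offset": [0,-0.067,0],"rot": [0,0,0],"gripper": 0},{"offset": [0,-0.067,0],"rot": [0,0,0],"gripper": 0},{"offset": [0,-0.066,0],"rot": [0,0,0],"gripper": 0}])

```text
clock: 24.92
eef_pos: [0.4353, 0.2257, 0.1113]
tool_rot: [[0.906, 0.423, 0.001], [0.423, -0.906, 0.0], [0.001, -0.0, -1.0]]
contact_force: [-0.4, 0.5, -0.0]
gripper_width: 0.008
grasp_force: 0.0
```

Emit:
send_rows(motion=[{"offset": [0,0,0.012],"rot": [0,0,0],"gripper": 0},{"offset": [0,0,0.012],"rot": [0,0,0],"gripper": 0},{"offset": [0,0,0.008],"rot": [0,0,0],"gripper": 0},{"offset": [0,0,0],"rot": [0,0,0],"gripper": 0}])

```text
clock: 25.42
eef_pos: [0.436, 0.2231, 0.0911]
tool_rot: [[0.907, 0.421, -0.001], [0.421, -0.907, -0.001], [-0.001, 0.001, -1.0]]
contact_force: [-0.6, -0.1, 0.3]
gripper_width: 0.005
grasp_force: 0.0
```

Emit:
send_rows(motion=[{"offset": [0,0,0.003],"rot": [0,0,0],"gripper": 0},{"offset": [0,0,0],"rot": [0,0,0],"gripper": 0}])

```text
clock: 25.68
eef_pos: [0.4359, 0.2241, 0.0897]
tool_rot: [[0.906, 0.422, 0.0], [0.422, -0.906, 0.0], [0.0, 0.0, -1.0]]
contact_force: [-0.6, 0.2, 0.4]
gripper_width: 0.008
grasp_force: 0.0
```

Emit:
send_rows(motion=[{"offset": [0,0,-0.035],"rot": [0,0,0],"gripper": 0},{"offset": [0,0.067,0],"rot": [0,0,0],"gripper": 0},{"offset": [0,0.067,0],"rot": [0,0,0],"gripper": 0},{"offset": [0,0.066,0],"rot": [0,0,0],"gripper": 0},{"offset": [0,0,0.02],"rot": [0,0,0],"gripper": 0}])

```text
clock: 26.3
eef_pos: [0.4885, 0.1128, 0.0995]
tool_rot: [[0.909, 0.418, 0.003], [0.418, -0.909, 0.0], [0.003, 0.001, -1.0]]
contact_force: [-0.8, 0.5, 0.1]
gripper_width: 0.003
grasp_force: 0.0
```

Emit:
send_rows(motion=[{"offset": [0,0,0.014],"rot": [0,0,0],"gripper": 0},{"offset": [0,0,0],"rot": [0,0,0],"gripper": 0}])

```text
clock: 26.55
eef_pos: [0.4857, 0.1164, 0.0895]
tool_rot: [[0.905, 0.424, -0.001], [0.424, -0.905, -0.0], [-0.002, -0.0, -1.0]]
contact_force: [0.2, -0.1, 0.1]
gripper_width: 0.004
grasp_force: 0.0
```

Emit:
send_rows(motion=[{"offset": [0,0,-0.09],"rot": [0,0,0],"gripper": 0},{"offset": [-0.06,0.05,-0.09],"rot": [0,0,0],"gripper": 0},{"offset": [-0.08,0.05,-0.05],"rot": [0,0,0],"gripper": 0},{"offset": [-0.08,0,0],"rot": [0,0,0],"gripper": 0},{"offset": [0,0,0],"rot": [0,0,0],"gripper": 0}])

```text
clock: 27.18
eef_pos: [0.3928, 0.0123, 0.2208]
tool_rot: [[0.906, 0.423, -0.001], [0.423, -0.906, 0.007], [0.002, -0.007, -1.0]]
contact_force: [-0.1, 0.4, 0.6]
gripper_width: 0.007
grasp_force: 0.0
```

```bash
python3 - <<'E'
from h import *
B=(.498,.187,.436); D={}
for cam in ("wrist","top","side"):
    d=cap(cam); D[cam]=d
    for n,a in (("press_left",(.112,.06)),("press_right",(.112,-.06)),("corner_left",(.138,.085)),("corner_right",(.138,-.085))):
        for o in viewer.pinpoint(cam,n)[:1]:
            print(cam,n,round(o["conf"],2),np.round(o["at"],1),*[np.round(proj(d,b2w(*B,lidpt(x,*a)+[0,0,.004])),1) for x in (.01,.085)])
    for n,z in (("painted_pot",.05),("glass",0),("brush",0)): print(cam,n,[np.round(plane(d,q["at"],z)[:2],3).tolist() for q in viewer.pinpoint(cam,n)[:2]])
a=D["side"]["pixels"][140:290,220:380]; b=D["wrist"]["pixels"]; c=D["top"]["pixels"][80:280,170:450]
cv2.imwrite("pics/fin.png",np.vstack([np.hstack([cv2.resize(a,(400,300),interpolation=2),cv2.resize(c,(400,300),interpolation=2)]),np.hstack([cv2.resize(b,(480,300)),np.zeros((300,320,3),np.uint8)])]))
E
```

```text
wrist press_left 0.74 [147.8  60.9] [148.6  62.4] [143.2  60.3]
wrist press_right 0.91 [271.8  59.1] [269.4  62.4] [267.7  60.2]
wrist corner_left 0.56 [133.4  89.8] [128.1  90.2] [120.9  88.7]
wrist corner_right 0.79 [299.8  90.1] [295.2  90.3] [294.1  88.8]
wrist painted_pot [[0.492, 0.166], [0.374, -0.049]]
wrist glass [[0.453, -0.238]]
wrist brush [[0.286, 0.229], [0.361, 0.19]]
top press_right 0.65 [307.4 181.6] [301.9 180.7] [301.6 179.8]
top corner_left 0.84 [256.3 209.9] [254.3 208.5] [253.5 207.6]
top corner_right 0.72 [311.9 187.4] [313.9 186.2] [313.7 185. ]
top painted_pot []
top glass [[0.446, -0.231]]
top brush [[0.292, 0.228], [0.356, 0.193]]
side press_left 0.79 [272.4 227.1] [271.  229.1] [270.4 225.3]
side press_right 0.68 [282.3 202.2] [282.2 202.1] [281.8 198.6]
side corner_left 0.64 [284.2 237.8] [281.9 235.9] [281.3 231.1]
side corner_right 0.85 [295.  198.1] [295.8 197.4] [295.3 193.1]
side painted_pot [[0.362, -0.04]]
side glass [[0.46, -0.241]]
side brush [[0.283, 0.235], [0.36, 0.192]]
```

View pics/fin.png

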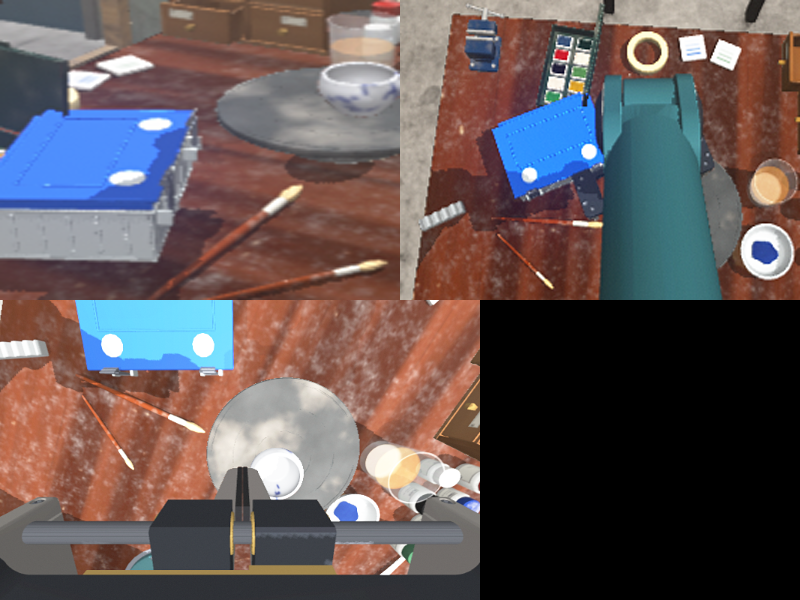

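The lid is flush: its corners fit a hinge angle of 0.01, and both clips show over its front edge. The brush lies on the table, and the painted pot and glass haven't moved. Handing in.

```bash
python3 -c "
from workcell import r
print(r.job_done())"
```

```text
the job is handed in; nothing more can be done
None
```

I handed the job in at about 27 s: the brush is on the table, the paste pot stands upright in the box, and the lid is shut and stays flush on its own with both clips over its edge. The painted pot and the glass were not moved. Pressing the two marks briefly read 56 N (left) and 40 N (right) at the wrist, against the 10–12 N needed and the 120 N limit.

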